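# Park the waveguide parts by height

## Task

Take the four microwave parts that stand between the robot and the parking board, and line them up on the board in order of height, one upright on the middle of each dark mark: the shortest on the mark next to the knobbed post, the tallest at the far end. Set them down without letting any fall over, and let go of them all.

Things in the scene. Friction and masses are not known exactly. Their poses are not given: they have to be found in the camera images.
- adapter_short: Stands loose between robot and board. White waveguide adapter, 34 x 34 mm, 54 mm tall, 90 g: a short tube (10 x 18 mm) between two square flanges. Top flange 34 x 34 mm from 46 to 52 mm above the underside, low screw heads above it; grasp its sides or the tube. Origin: centre of its underside; z up, x and y square to the flanges.
- guide_pale: Stands loose between robot and board. Pale grey waveguide section, 42 x 42 mm, 107 mm tall, 170 g: a tube (14 x 26 mm) between two square flanges. Top flange 42 x 42 mm from 99 to 105 mm above the underside; grasp its sides or the tube. Origin: centre of its underside; z up, x and y square to the flanges.
- horn_small: Stands loose between robot and board. Smaller black horn antenna standing on its mouth (46 x 50 mm), 147 mm tall, 150 g. It tapers upward; a square flange 28 x 28 mm from 111 to 123 mm above the underside is good to grasp; over it a narrower block and a 24 x 24 mm top plate. Origin: centre of its underside; z up, x and y square to the flanges.
- horn_big: Stands loose between robot and board. Bigger black horn antenna standing on its mouth (60 x 66 mm), 202 mm tall, 260 g. It tapers upward; a square flange 50 x 50 mm from 152 to 164 mm above the underside is good to grasp; over it a narrower block and a 40 x 40 mm top plate. Origin: centre of its underside; z up, x and y square to the flanges.
- board: Parking board: fixed flat aluminium plate, 96 x 424 x 6 mm, with a row of four dark square marks. Origin: centre of its underside; its y runs along the row, z up.
- mark_0 (a point): Cross at the centre of one of the four 72 mm dark square marks, at the top face of the board; axes as the board's. 129 mm from the board's centre along its +y (the outermost on that side).
- mark_1 (a point): Cross at the centre of one of the four 72 mm dark square marks, at the top face of the board; axes as the board's. 43 mm from the board's centre along its +y.
- mark_2 (a point): Cross at the centre of one of the four 72 mm dark square marks, at the top face of the board; axes as the board's. 43 mm from the board's centre along its -y.
- mark_3 (a point): Cross at the centre of one of the four 72 mm dark square marks, at the top face of the board; axes as the board's. 129 mm from the board's centre along its -y (the outermost on that side).
- end_post: Fixed steel post with a knob head, 24 mm across the foot, 45 mm tall, standing on one end of the board, 192 mm from its centre along +y or -y (either can occur); the other end has only a flat 4 mm disc. It marks the end for the shortest part. Origin: centre of its underside.
There are look-alikes about, which are no part of the job. Leave any green look-alike of the adapter_short alone.

How it is judged:
At the end, for the whole second after the job is handed in: Each part stands upright (within 0.1 rad) on the board (underside within 4 mm of its top face) with its centre within 15 mm of its mark: counted from the mark next to the knobbed post, adapter_short, guide_pale, horn_small, horn_big; all at rest and released (((y of end_post in the frame of board above 0 m and horizontal distance between adapter_short and mark_0 below 0.015 m and horizontal distance between guide_pale and mark_1 below 0.015 m and horizontal distance between horn_small and mark_2 below 0.015 m and horizontal distance between horn_big and mark_3 below 0.015 m) or (not (y of end_post in the frame of board above 0 m) and horizontal distance between adapter_short and mark_3 below 0.015 m and horizontal distance between guide_pale and mark_2 below 0.015 m and horizontal distance between horn_small and mark_1 below 0.015 m and horizontal distance between horn_big and mark_0 below 0.015 m)) and angle between each of adapter_short, guide_pale, horn_small, horn_big's own z axis and vertical below 0.1 rad and z of adapter_short in the frame of mark_0 between -0.004 and 0.004 m and linear speed of each of adapter_short, guide_pale, horn_small, horn_big below 0.02 m/s and contact force between each of adapter_short, guide_pale, horn_small, horn_big and the fingers below 0.1 N and z of guide_pale in the frame of mark_0 between -0.004 and 0.004 m and z of horn_small in the frame of mark_0 between -0.004 and 0.004 m and z of horn_big in the frame of mark_0 between -0.004 and 0.004 m); the robot touches nothing.
It fails at once if a part falls over (tilts more than 0.8 rad) (angle between any of adapter_short, guide_pale, horn_small, horn_big's own z axis and vertical above 0.8 rad).
It also fails if it takes over 125 s, if anything falls off the work surface, if the arm or the gripper's body presses on something with over 40 N, if the wrist force passes 120 N, or if a joint passes its speed limit or range.

## Robot

A 7-joint arm with a two-finger parallel gripper is mounted at the origin on a cart in front of the work surface, level with it; the furniture and walls round the work are solid. World frame = base frame: x ahead of the robot, y to its left, z up, the work surface at z = 0. Lengths are in m, angles in rad, forces in N, time in s.
With the tool pointing down it reaches from about 0.425 to 0.875 m from the base axis. Payload 4.7 kg.
Tool frame: the origin (TCP) lies midway between the tips of the shut fingers; the grasp point (between the pads) lies 19 mm behind it; z points along the fingers, y is the line along which they close (so a half turn about z gives the same grasp; the last joint's range is limited). The gripper opens to 87 mm and grips with 3 to 60 N. Pads are 19 mm wide; open, the fingers measure 117 mm over their backs; the gripper's body (75 mm by 190 mm) begins 51 mm behind the grasp point.
Start: joints at [1.187, 0.321, -0.07, 1.45, 0.023, 1.371, -0.057], TCP at [0.252, -0.599, 0.223] pointing down, gripper open.
Joint ranges: [-2.86, 2.86], [-0.3, 2.09], [-1.38, 1.24], [0.06, 2.45], [-1.56, 4.7], [0.09, 2.05], [-2.69, 2.69]. Speed limits (rad/s): [2.57, 2.57, 3.14, 3.14, 3.14, 3.14, 3.14].

## Interface

Orientations are given as a rotation vector (axis times angle).
In Python, from bench import ctrl gives the robot as it stands. The module is installed in compiled form; this text tells all that it offers.
- The arm moves only by the shell command python3 -m handwheel 'ROWS' [FORCE]. ROWS is JSON, a list of rows, each a list of 7 numbers: the finger opening in m, from 0 to 0.087, then the shift along the tool's x, y, z in m, then the turn, a rotation vector about the tool's x, y, z in degrees. A call has 1 to 12 rows; each row shifts and turns the commanded pose from where the row before left it, along the tool's axes as they then stand; what a row does not reach is not made up. A row lasts 1/8 s, in which the tool goes at most 62.5 mm and 10.7 degrees, less where a joint would pass 70% of its speed; a pose out of reach is approached as far as the arm can. A call is refused whole if a number of a shift passes 0.0625 or a number of a turn 10.7, either way. A call with a gripper value outside its range is refused whole. The fingers move at their own pace and stop on an object; FORCE is the grip in N (left out, the last holds). Time passes only in rows, so rows that do not move let the fingers close. It gives the time, the measured TCP pose, the force, the opening and the grip force at its end, in the units of the state.
- ctrl.get_state(): the state, without advancing time (a new reading comes with each control period).
- ctrl.get_image(name): name is "scene" or "top"; returns (picture, depth): 420x560x3 uint8, blue, green, red; 420x560 float32, m along the optical axis (not along the pixel's ray), 0 where there is no reading.
- ctrl.camera_info(name): a dict with "intrinsics" (3x3 intrinsics, pixels), "R" (3x3) and "t" (3): a world point X has camera coordinates R X + t. Camera axes: x right, y down, z forward; pixel columns grow to the right and rows downward; lengths in m; the calibration is good to about 2 mm. A picture is of the moment at which its call begins. camera_info takes no time and is no camera call.
- ctrl.close_job(): hands the job in; it is judged then, once.
The state is a dict: "time": time; "joint_positions": joint angles; "qd": joint speeds; "joint_torque": joint torques, N m; "position": TCP position; "tool_rot": TCP orientation; "ft_force": force on the tool from outside, world axes, zero at the start; "torque": the same for the moment, N m; "grip_width": opening from 0.0 (shut) to 1.0 (fully open); "grip_force": force on a finger pad.
Only numpy, scipy, OpenCV 4.12 (cv2) and the standard library are available. Lean on these libraries where they do the work, as an engineer would, in place of code of your own. Each camera call takes 0.05 s, during which the arm holds its last target. There are 200 camera calls.

## Working session

There is one attempt and no reset: what is moved stays moved. The work goes in short steps, Python scripts to look and compute and a shell command to move; the robot and the scene stay as the last step left them, time stands still between calls to the robot, and variables do not carry over. Pictures are saved under pics/ and viewed, at most 14 in all, crops included, and the job is handed in when it is done.

```bash
mkdir -p pics; cat > h.py <<'E'
import numpy as np,cv2
from bench import ctrl
from scipy.spatial.transform import Rotation as R
def snap(n,f):
    im,d=ctrl.get_image(n); cv2.imwrite(f'pics/{f}.png',im); np.save(f'pics/{f}.npy',d); return im,d
def cloud(n,d):
    c=ctrl.camera_info(n);K=np.array(c['intrinsics']);v,u=np.indices(d.shape)
    P=np.stack([(u-K[0,2])/K[0,0]*d,(v-K[1,2])/K[1,1]*d,d],-1)
    return (P-np.array(c['t']))@np.array(c['R'])
E
python3 - <<'E'
from h import *
for n in('scene','top'):
    im,d=snap(n,n+'0')
    c=ctrl.camera_info(n);print(n,-np.array(c['R']).T@c['t'],np.array(c['R']).round(2).tolist())
s=ctrl.get_state();print(s['time'],s['position'],s['tool_rot'],R.from_rotvec(s['tool_rot']).as_matrix().round(3))
E
```

```text
scene [ 0.17785932 -0.54254687  0.59753382] [[0.82, -0.57, 0.01], [-0.37, -0.54, -0.76], [0.44, 0.62, -0.66]]
top [0.3222047  0.00853122 1.15433312] [[0.02, -1.0, -0.0], [-0.98, -0.02, -0.19], [0.19, 0.0, -0.98]]
0.1 [ 0.25156062 -0.5988099   0.22156255] [-3.07799247e+00 -6.20476618e-01  6.96354996e-04] [[ 0.922  0.387 -0.001]
 [ 0.387 -0.922  0.002]
 [-0.    -0.002 -1.   ]]
```

View pics/scene0.png

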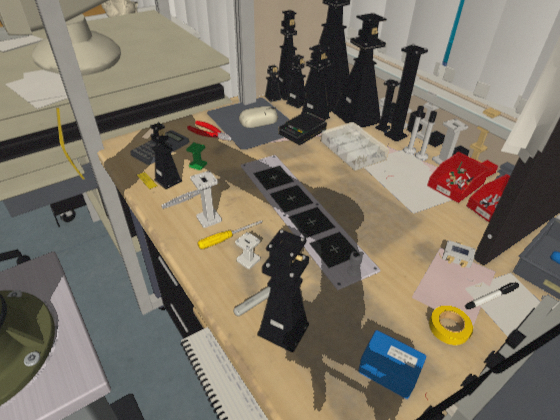

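View pics/top0.png

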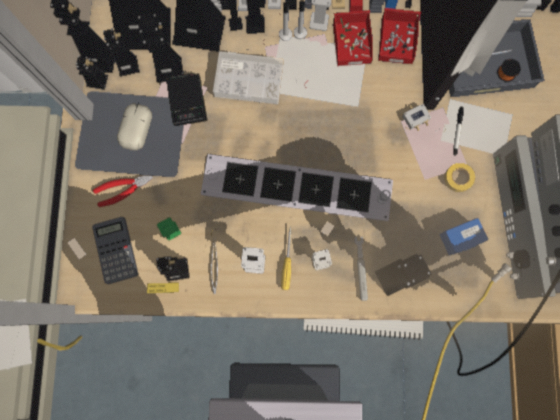

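Robot at the bottom of the top view, +y to the left. Small horn (172,267), guide (253,260), adapter (321,260), big horn (405,272), board (205,175)-(390,198), green look-alike (168,229). Next I'll enlarge.

```bash
python3 - <<'E'
from h import *
im=cv2.imread('pics/top0.png')
cv2.imwrite('pics/t1.png',cv2.resize(im[145:225,195:400],None,fx=3.9,fy=3.9,interpolation=2))
cv2.imwrite('pics/t2.png',cv2.resize(im[220:305,150:440],None,fx=2.75,fy=2.75,interpolation=2))
P=cloud('top',np.load('pics/top0.npy'));np.save('pics/P.npy',P)
for (u,v) in [(205,180),(392,196),(386,195),(240,179),(354,194),(253,260),(321,260),(172,267),(405,272)]: print(u,v,P[v,u].round(3))
# height map clusters
z=P[...,2]
for lo,hi,nm in[(.046,.06,'ad'),(.095,.112,'gp'),(.135,.155,'hs'),(.19,.21,'hb')]:
    m=((z>lo)&(z<hi)&(P[...,0]>.3)&(P[...,0]<.62)).astype(np.uint8)
    n,_,st,c=cv2.connectedComponentsWithStats(m)
    for i in range(1,n):
        if st[i,4]>15:
            q=P[_==i];print(nm,st[i],np.median(q,0).round(4),q.min(0).round(3),q.max(0).round(3),cv2.minAreaRect((q[:,:2]*1000).astype(np.float32)))
E
```

```text
205 180 [0.622 0.189 0.01 ]
392 196 [ 0.594 -0.231  0.004]
386 195 [ 0.593 -0.215  0.014]
240 179 [0.625 0.11  0.012]
354 194 [ 0.596 -0.145  0.006]
253 260 [0.434 0.071 0.103]
321 260 [ 0.442 -0.069  0.054]
172 267 [0.415 0.228 0.123]
405 272 [ 0.408 -0.212  0.194]
ad [ 41 173  17 130 317] [0.4794 0.5069 0.0511] [0.344 0.504 0.046] [0.619 0.51  0.06 ] ((481.7619323730469, 506.79827880859375), (274.8697509765625, 5.56821870803833), 0.0037533158902078867)
ad [505 182  15  68 240] [ 0.5382 -0.4737  0.0534] [ 0.472 -0.485  0.046] [ 0.62  -0.467  0.06 ] ((545.490234375, -472.1630859375), (148.45120239257812, 9.198793411254883), 6.304750919342041)
ad [381 190  10  10  46] [ 0.5853 -0.2065  0.0498] [ 0.577 -0.217  0.046] [ 0.597 -0.197  0.055] ((586.8754272460938, -207.49581909179688), (19.861976623535156, 20.14714813232422), 2.3500235080718994)
ad [157 217  20  20 256] [0.5066 0.2597 0.0529] [0.487 0.239 0.046] [0.528 0.28  0.058] ((507.36895751953125, 259.7237243652344), (34.6712760925293, 34.46043395996094), 30.219219207763672)
ad [446 218  42  35 638] [ 0.5014 -0.3786  0.0479] [ 0.465 
[... 4330 characters left out ...]
] [ 0.455 -0.48   0.21 ] ((446.6845703125, -483.63134765625), (17.07915496826172, 6.412240028381348), 1.2664762735366821)
hb [402 255  30  29 522] [ 0.4132 -0.2306  0.2003] [ 0.387 -0.257  0.193] [ 0.439 -0.205  0.206] ((413.57373046875, -231.1138916015625), (40.639652252197266, 41.484107971191406), 27.2581844329834)
hb [553 269   7  17  58] [ 0.4012 -0.4832  0.1999] [ 0.389 -0.487  0.191] [ 0.417 -0.479  0.209] ((402.9453125, -483.69537353515625), (6.853271007537842, 28.15851593017578), 84.23020935058594)
hb [ 27 302   8  23 122] [0.3217 0.4585 0.2004] [0.302 0.456 0.19 ] [0.341 0.46  0.21 ] ((321.7829284667969, 458.2618408203125), (3.9386746883392334, 38.69144821166992), 89.53639221191406)
```

View pics/t1.png

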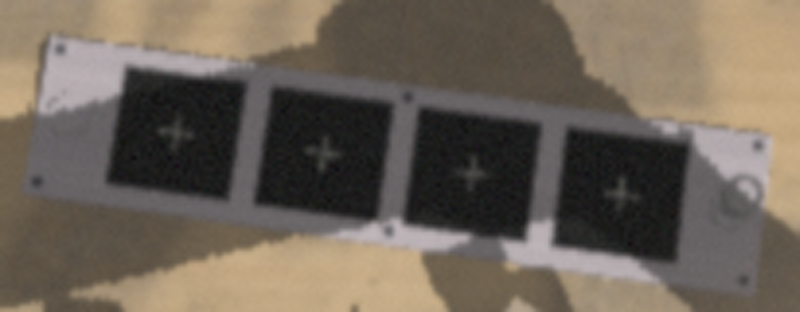

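View pics/t2.png

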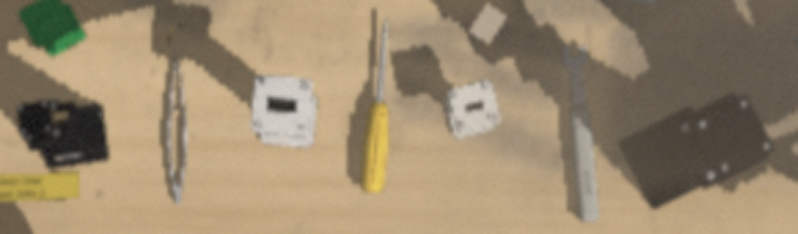

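Knobbed post is at the right (−y) end (raised cluster at 0.587,−0.207); crosses in the crop at (175,133),(322,154),(472,174),(621,194). Order is from −y to +y: adapter, guide, small horn, big horn.

```bash
cat > m.py <<'E'
from h import *
c=ctrl.camera_info('top');K=np.array(c['intrinsics']);Rc=np.array(c['R']);t=np.array(c['t'])
def ray(u,v,z,c=c):
    K=np.array(c['intrinsics']);Rc=np.array(c['R']);t=np.array(c['t'])
    o=-Rc.T@t;r=Rc.T@np.linalg.inv(K)@[u,v,1];return o+r*(z-o[2])/r[2]
E
python3 - <<'E'
from m import *
M=[]
for x,y in[(175,133),(322,154),(472,174),(621,194)]:
    M.append(ray((x+.5)/3.9-.5+195,(y+.5)/3.9-.5+145,.006)[:2])
M=np.array(M);print(M.round(4),np.linalg.norm(np.diff(M,axis=0),axis=1))
d=M[0]-M[3];print('row yaw',np.degrees(np.arctan2(d[1],d[0])))
ctr=M.mean(0);u=d/np.linalg.norm(d);print('fit',[(ctr+u*k).round(4) for k in(.129,.043,-.043,-.129)])
for n in('top','scene'):
    P=cloud(n,np.load(f'pics/{n}0.npy'));z=P[...,2]
    for nm,x,y,r,lo,hi in[('ad',.446,-.071,.035,.047,.06),('gp',.4385,.073,.04,.1,.112),('hs',.423,.241,.03,.14,.153),('hsfl',.423,.241,.035,.113,.128),('hb',.4135,-.231,.045,.193,.208),('hbfl',.4135,-.231,.05,.157,.17),('post',.587,-.207,.02,.047,.06)]:
        q=P[(z>lo)&(z<hi)&(np.hypot(P[...,0]-x,P[...,1]-y)<r)]
        if len(q)>4: 
            a=cv2.minAreaRect((q[:,:2]*1000).astype(np.float32));print(n,nm,len(q),np.round(a[0],1),np.round(a[1],1),round(a[2],1),q[:,2].mean().round(4))
a=cv2.resize(cv2.imread('pics/top0.png')[245:290,145:200],None,fx=8,fy=8,interpolation=2)
b=cv2.resize(cv2.imread('pics/scene0.png')[115:195,130:200],None,fx=5,fy=5,interpolation=2)
o=np.zeros((400,790,3),np.uint8);o[:360,:440]=a;o[:400,440:790]=b
cv2.imwrite('pics/hs.png',np.clip(o*2.0,0,255))
E
```

```text
[[ 0.6271  0.1122]
 [ 0.6161  0.027 ]
 [ 0.6059 -0.0595]
 [ 0.5956 -0.1451]] [0.08585638 0.08712697 0.08620889]
row yaw 83.03121420172658
fit [array([0.6268, 0.1117]), array([0.6164, 0.0263]), array([ 0.606 , -0.0591]), array([ 0.5955, -0.1444])]
top ad 251 [445.9 -71.1] [33.6 33.8] 14.7 0.0525
top gp 424 [438.6  72.8] [42.1 42.4] 85.6 0.1056
top hs 142 [422.4 238.7] [22.7 29.6] 12.1 0.1453
top hsfl 67 [418.  235.3] [20.1 35.5] 62.7 0.1229
top hb 522 [ 413.6 -231.1] [40.6 41.5] 27.3 0.2002
top hbfl 227 [ 413.3 -230.6] [49.2 50.5] 26.0 0.1638
top post 42 [ 587.4 -207.3] [20.1 18.1] 87.7 0.0504
scene ad 282 [443.4 -73.6] [34.6 34.7] 14.6 0.0515
scene gp 324 [435.9  69.6] [44.6 42.3] 86.7 0.1042
scene hs 90 [418.9 239.2] [22.6 23.7] 10.0 0.1437
scene hsfl 121 [418.1 239.7] [27.3 29.5] 10.6 0.1206
scene hb 774 [ 411.4 -233.1] [42.5 40.9] 26.6 0.1993
scene hbfl 675 [ 411.2 -233.3] [50.4 50.1] 27.0 0.1632
scene post 47 [ 584.8 -209.8] [18.9 19.8] 53.2 0.0492[ WARN:0@1.074] global loadsave.cpp:1063 imwrite_ Unsupported depth image for selected encoder is fallbacked to CV_8U.
```

View pics/hs.png

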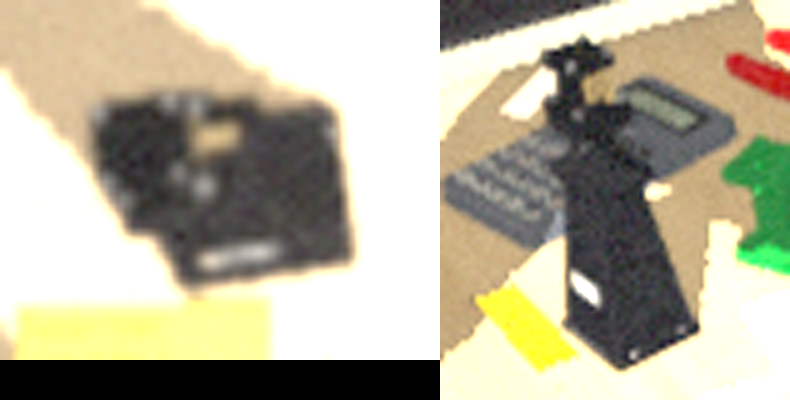

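```bash
cat > g.py <<'E'
# usage: g.py x y z yawdeg : remaining move in tool axes AFTER turning to yaw; turn in degrees about tool z. z = grasp point height
from h import *;import sys
x,y,z,a=map(float,sys.argv[1:])
s=ctrl.get_state();m=R.from_rotvec(s['tool_rot']).as_matrix();f=np.degrees(np.arctan2(m[1,1],m[0,1]))
d=np.array([x,y,z-.019])-s['position'];c,n=np.cos(np.radians(a)),np.sin(np.radians(a))
print('t',round(s['time'],2),'pos',np.round(s['position'],4),'yaw',f.round(1),'tilt',m[:,2].round(3),'w',round(s['grip_width'],3),'gf',round(s['grip_force'],1),'ft',np.round(s['ft_force'],1))
print('turn',round(f-a,1),'shift mm x,y,z',np.round(1000*np.array([-n*d[0]+c*d[1],c*d[0]+n*d[1],-d[2]]),1))
E
H="python3 -m handwheel"
$H '[[0.087,0,0,-0.006,0,0,-10.2],[0.087,0,0,-0.006,0,0,-10.2],[0.087,0,0,-0.006,0,0,-10.2],[0.087,0,0,-0.006,0,0,-10.2],[0.087,0,0,-0.006,0,0,-10.2],[0.087,0,0,-0.006,0,0,-10.2],[0.087,0,0,-0.006,0,0,-10.2],[0.087,0,0,-0.006,0,0,-10.2],[0.087,0,0,0,0,0,0]]'
$H '[[0.087,0.0384,0.0267,0,0,0,0],[0.087,0.0384,0.0267,0,0,0,0],[0.087,0.0384,0.0267,0,0,0,0],[0.087,0.0384,0.0267,0,0,0,0],[0.087,0.0384,0.0267,0,0,0,0],[0.087,0.0384,0.0267,0,0,0,0],[0.087,0.0384,0.0267,0,0,0,0],[0.087,0.0384,0.0267,0,0,0,0],[0.087,0.0384,0.0267,0,0,0,0],[0.087,0.0384,0.0267,0,0,0,0],[0.087,0.0384,0.0267,0,0,0,0],[0.087,0.0384,0.0267,0,0,0,0]]'
$H '[[0.087,0,0,0,0,0,0],[0.087,0,0,0,0,0,0],[0.087,0,0,0,0,0,0]]'
python3 g.py .4447 -.0724 .049 14.7
```

```text
time: 1.23
position: [0.2517, -0.5993, 0.2706]
tool_rot: [1.928, 2.48, 0.0]
ft_force: [-0.4, 0.6, 0.3]
grip_width: 0.998
grip_force: 0.0
time: 2.72
position: [0.4477, -0.0718, 0.2702]
tool_rot: [1.931, 2.478, -0.001]
ft_force: [0.4, -0.1, 0.2]
grip_width: 0.997
grip_force: 0.0
time: 3.1
position: [0.4471, -0.0747, 0.2703]
tool_rot: [-1.93, -2.478, 0.001]
ft_force: [1.2, 0.4, -0.2]
grip_width: 1.0
grip_force: 0.0
t 3.1 pos [ 0.4471 -0.0747  0.2703] yaw 14.2 tilt [-0.001  0.    -1.   ] w 1.0 gf 0.0 ft [ 1.2  0.4 -0.2]
turn -0.5 shift mm x,y,z [  2.8  -1.7 240.3]
```

```bash
H="python3 -m handwheel"
$H '[[0.087,0.0028,-0.0017,0.03,0,0,-0.5],[0.087,0,0,0.04,0,0,0],[0.087,0,0,0.04,0,0,0],[0.087,0,0,0.04,0,0,0],[0.087,0,0,0.03,0,0,0],[0.087,0,0,0.02,0,0,0],[0.087,0,0,0.02,0,0,0],[0.087,0,0,0.01,0,0,0],[0.087,0,0,0.01,0,0,0],[0.087,0,0,0,0,0,0],[0.087,0,0,0,0,0,0]]' 20
python3 g.py .4447 -.0724 .049 14.7
$H '[[0.06,0,0,0,0,0,0],[0.045,0,0,0,0,0,0],[0.038,0,0,0,0,0,0],[0.03,0,0,0,0,0,0],[0.02,0,0,0,0,0,0],[0.02,0,0,0,0,0,0],[0.02,0,0,0,0,0,0],[0.02,0,0,0,0,0,0]]' 20
python3 g.py .5943 -.1457 .095 -7
```

```text
time: 4.47
position: [0.4457, -0.0711, 0.031]
tool_rot: [1.914, 2.49, 0.0]
ft_force: [-0.4, -0.2, -0.0]
grip_width: 1.002
grip_force: 0.0
t 4.47 pos [ 0.4457 -0.0711  0.031 ] yaw 14.9 tilt [ 0.001 -0.    -1.   ] w 1.002 gf 0.0 ft [-0.4 -0.2 -0. ]
turn 0.2 shift mm x,y,z [-1.  -1.3  1. ]
time: 5.48
position: [0.4452, -0.071, 0.0305]
tool_rot: [-1.915, -2.49, 0.0]
ft_force: [-0.7, 0.2, -0.4]
grip_width: 0.385
grip_force: 20.4
t 5.47 pos [ 0.4452 -0.071   0.0305] yaw 14.9 tilt [-0. -0. -1.] w 0.385 gf 20.4 ft [-0.7  0.2 -0.4]
turn 21.9 shift mm x,y,z [-55.9 157.1 -45.5]
```

```bash
H="python3 -m handwheel"
$H '[[0.02,0,0,-0.01,0,0,0],[0.02,0,0,-0.015,0,0,0],[0.02,0,0,-0.02,0,0,0],[0.02,0,0,0,0,0,7.3],[0.02,0,0,0,0,0,7.3],[0.02,0,0,0,0,0,7.3]]'
$H '[[0.02,-0.0056,0.0157,0,0,0,0],[0.02,-0.0056,0.0157,0,0,0,0],[0.02,-0.0056,0.0157,0,0,0,0],[0.02,-0.0056,0.0157,0,0,0,0],[0.02,-0.0056,0.0157,0,0,0,0],[0.02,-0.0056,0.0157,0,0,0,0],[0.02,-0.0056,0.0157,0,0,0,0],[0.02,-0.0056,0.0157,0,0,0,0],[0.02,-0.0056,0.0157,0,0,0,0],[0.02,-0.0056,0.0157,0,0,0,0],[0.02,0,0,0,0,0,0],[0.02,0,0,0,0,0,0]]'
python3 g.py .5943 -.1457 .055 -7
python3 -c "
from h import *
im,_=snap('scene','s1');a=cv2.resize(im[140:360,180:400],None,fx=2.7,fy=2.7);cv2.imwrite('pics/s1c.png',a)"
```

```text
time: 6.22
position: [0.4458, -0.0711, 0.0768]
tool_rot: [2.356, 2.076, 0.001]
ft_force: [0.4, 0.0, -1.0]
grip_width: 0.388
grip_force: 20.4
time: 7.72
position: [0.5937, -0.1454, 0.0756]
tool_rot: [-2.352, -2.081, 0.001]
ft_force: [-1.2, -0.2, -0.8]
grip_width: 0.386
grip_force: 20.4
t 7.72 pos [ 0.5937 -0.1454  0.0756] yaw -7.0 tilt [-0.001  0.    -1.   ] w 0.386 gf 20.4 ft [-1.2 -0.2 -0.8]
turn 0.0 shift mm x,y,z [-0.3  0.6 39.6]
```

View pics/s1c.png

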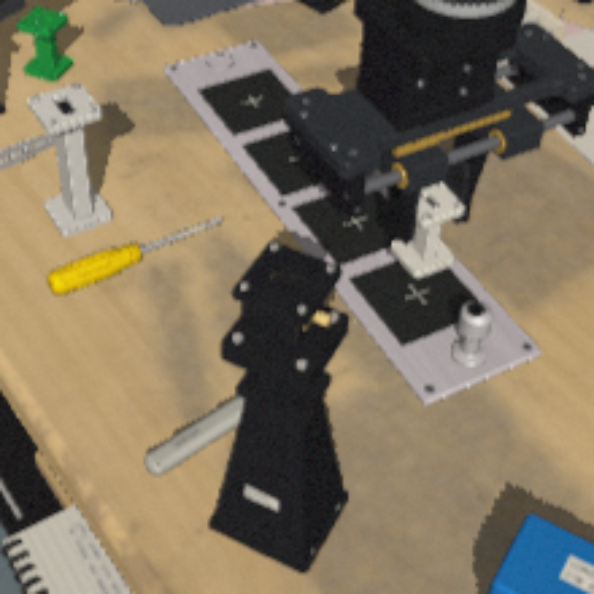

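The adapter is held upright above the mark beside the post; lowering it, releasing and withdrawing.

```bash
H="python3 -m handwheel"
$H '[[0.02,0,0,0.015,0,0,0],[0.02,0,0,0.012,0,0,0],[0.02,0,0,0.006,0,0,0],[0.02,0,0,0.003,0,0,0],[0.02,0,0,0.002,0,0,0],[0.02,0,0,0,0,0,0],[0.02,0,0,0,0,0,0]]'
python3 g.py .5943 -.1457 .055 -7
```

```text
time: 8.65
position: [0.5945, -0.1458, 0.0379]
tool_rot: [2.353, 2.081, 0.0]
ft_force: [-0.3, 0.4, -1.6]
grip_width: 0.389
grip_force: 20.4
t 8.65 pos [ 0.5945 -0.1458  0.0379] yaw -7.0 tilt [ 0.001 -0.    -1.   ] w 0.389 gf 20.4 ft [-0.3  0.4 -1.6]
turn -0.0 shift mm x,y,z [ 0.1 -0.2  1.9]
```

```bash
H="python3 -m handwheel"
$H '[[0.02,0,0,0.001,0,0,0],[0.02,0,0,0.0005,0,0,0],[0.02,0,0,0,0,0,0],[0.04,0,0,0,0,0,0],[0.05,0,0,0,0,0,0],[0.087,0,0,0,0,0,0],[0.087,0,0,0,0,0,0],[0.087,0,0,0,0,0,0],[0.087,0,0,0,0,0,0]]'
$H '[[0.087,0,0,-0.01,0,0,0],[0.087,0,0,-0.02,0,0,0],[0.087,0,0,-0.03,0,0,0],[0.087,0,0,-0.04,0,0,0],[0.087,0,0,-0.04,0,0,0],[0.087,0,0,0,0,0,-3.2],[0.087,0,0,0,0,0,0],[0.087,0,0,0,0,0,0]]'
python3 g.py .4372 .0712 .102 -3.8
```

```text
time: 9.78
position: [0.5942, -0.1458, 0.036]
tool_rot: [2.353, 2.082, -0.0]
ft_force: [0.0, -0.2, 0.2]
grip_width: 0.937
grip_force: 0.0
time: 10.78
position: [0.594, -0.1457, 0.1762]
tool_rot: [-2.295, -2.145, 0.0]
ft_force: [-0.6, 0.1, 0.3]
grip_width: 0.999
grip_force: 0.0
t 10.78 pos [ 0.594  -0.1457  0.1762] yaw -3.9 tilt [-0. -0. -1.] w 0.999 gf 0.0 ft [-0.6  0.1  0.3]
turn -0.1 shift mm x,y,z [ 206.1 -170.8   93.2]
```

```bash
H="python3 -m handwheel"
$H '[[0.087,0.0206,-0.0171,0,0,0,0],[0.087,0.0206,-0.0171,0,0,0,0],[0.087,0.0206,-0.0171,0,0,0,0],[0.087,0.0206,-0.0171,0,0,0,0],[0.087,0.0206,-0.0171,0,0,0,0],[0.087,0.0206,-0.0171,0,0,0,0],[0.087,0.0206,-0.0171,0,0,0,0],[0.087,0.0206,-0.0171,0,0,0,0],[0.087,0.0206,-0.0171,0,0,0,0],[0.087,0.0206,-0.0171,0,0,0,0],[0.087,0,0,0,0,0,0],[0.087,0,0,0,0,0,0]]'
python3 g.py .4372 .0712 .102 -3.8
$H '[[0.087,0,0,0.02,0,0,0],[0.087,0,0,0.03,0,0,0],[0.087,0,0,0.02,0,0,0],[0.087,0,0,0.013,0,0,0],[0.087,0,0,0.01,0,0,0],[0.087,0,0,0,0,0,0],[0.087,0,0,0,0,0,0]]'
$H '[[0.065,0,0,0,0,0,0],[0.052,0,0,0,0,0,0],[0.045,0,0,0,0,0,0],[0.04,0,0,0,0,0,0],[0.03,0,0,0,0,0,0],[0.03,0,0,0,0,0,0],[0.03,0,0,0,0,0,0],[0.03,0,0,0,0,0,0]]' 20
python3 g.py .6048 -.0604 .138 -7
```

```text
time: 12.28
position: [0.4375, 0.0705, 0.176]
tool_rot: [2.294, 2.145, -0.0]
ft_force: [-0.3, 0.3, 0.0]
grip_width: 1.003
grip_force: 0.0
t 12.28 pos [0.4375 0.0705 0.176 ] yaw -3.8 tilt [ 0.    -0.001 -1.   ] w 1.003 gf 0.0 ft [-0.3  0.3  0. ]
turn -0.0 shift mm x,y,z [ 0.7 -0.3 93. ]
time: 13.15
position: [0.4379, 0.0712, 0.0836]
tool_rot: [2.293, 2.146, 0.001]
ft_force: [1.0, 0.8, 0.2]
grip_width: 0.999
grip_force: 0.0
time: 14.15
position: [0.4373, 0.0711, 0.083]
tool_rot: [2.294, 2.146, -0.0]
ft_force: [-0.8, -0.2, 0.1]
grip_width: 0.475
grip_force: 20.0
t 14.15 pos [0.4373 0.0711 0.083 ] yaw -3.8 tilt [-0. -0. -1.] w 0.475 gf 20.0 ft [-0.8 -0.2  0.1]
turn 3.2 shift mm x,y,z [-110.1  182.3  -36. ]
```

```bash
H="python3 -m handwheel"
$H '[[0.03,0,0,-0.01,0,0,0],[0.03,0,0,-0.013,0,0,0],[0.03,0,0,-0.013,0,0,0],[0.03,0,0,0,0,0,3.2]]'
$H '[[0.03,-0.0110,0.0182,0,0,0,0],[0.03,-0.0110,0.0182,0,0,0,0],[0.03,-0.0110,0.0182,0,0,0,0],[0.03,-0.0110,0.0182,0,0,0,0],[0.03,-0.0110,0.0182,0,0,0,0],[0.03,-0.0110,0.0182,0,0,0,0],[0.03,-0.0110,0.0182,0,0,0,0],[0.03,-0.0110,0.0182,0,0,0,0],[0.03,-0.0110,0.0182,0,0,0,0],[0.03,-0.0110,0.0182,0,0,0,0],[0.03,0,0,0,0,0,0],[0.03,0,0,0,0,0,0]]'
python3 g.py .6048 -.0604 .108 -7
$H '[[0.03,0,0,0.013,0,0,0],[0.03,0,0,0.008,0,0,0],[0.03,0,0,0.004,0,0,0],[0.03,0,0,0.002,0,0,0],[0.03,0,0,0,0,0,0],[0.03,0,0,0,0,0,0]]'
python3 g.py .6048 -.0604 .108 -7
```

```text
time: 14.65
position: [0.4385, 0.0712, 0.121]
tool_rot: [2.353, 2.078, 0.003]
ft_force: [-1.3, -0.1, -1.7]
grip_width: 0.472
grip_force: 20.0
time: 16.15
position: [0.604, -0.0595, 0.1193]
tool_rot: [-2.352, -2.082, 0.0]
ft_force: [-0.4, 0.8, -1.8]
grip_width: 0.471
grip_force: 20.0
t 16.15 pos [ 0.604  -0.0595  0.1193] yaw -7.0 tilt [-0.001  0.    -1.   ] w 0.471 gf 20.0 ft [-0.4  0.8 -1.8]
turn 0.0 shift mm x,y,z [-0.8  0.9 30.3]
time: 16.9
position: [0.6048, -0.0602, 0.0923]
tool_rot: [2.353, 2.081, 0.0]
ft_force: [-0.3, 0.3, -0.6]
grip_width: 0.474
grip_force: 20.0
t 16.9 pos [ 0.6048 -0.0602  0.0923] yaw -7.0 tilt [ 0.001 -0.    -1.   ] w 0.474 gf 20.0 ft [-0.3  0.3 -0.6]
turn -0.0 shift mm x,y,z [-0.2  0.1  3.3]
```

```bash
H="python3 -m handwheel"
$H '[[0.03,0,0,0.002,0,0,0],[0.03,0,0,0.001,0,0,0],[0.03,0,0,0,0,0,0],[0.03,0,0,0,0,0,0],[0.047,0,0,0,0,0,0],[0.06,0,0,0,0,0,0],[0.087,0,0,0,0,0,0],[0.087,0,0,0,0,0,0],[0.087,0,0,0,0,0,0],[0.087,0,0,0,0,0,0]]'
$H '[[0.087,0,0,-0.01,0,0,0],[0.087,0,0,-0.02,0,0,0],[0.087,0,0,-0.03,0,0,0],[0.087,0,0,-0.03,0,0,0],[0.087,0,0,-0.03,0,0,0],[0.087,0,0,0,0,0,-8.7],[0.087,0,0,0,0,0,-8.8],[0.087,0,0,0,0,0,0],[0.087,0,0,0,0,0,0]]'
python3 g.py .4198 .2408 .117 10.5
```

```text
time: 18.15
position: [0.6045, -0.0602, 0.089]
tool_rot: [2.353, 2.081, -0.0]
ft_force: [0.3, -0.4, 0.4]
grip_width: 0.971
grip_force: 0.0
time: 19.27
position: [0.6047, -0.0602, 0.2098]
tool_rot: [2.012, 2.412, 0.0]
ft_force: [-0.7, 0.8, -0.5]
grip_width: 0.999
grip_force: 0.0
t 19.27 pos [ 0.6047 -0.0602  0.2098] yaw 10.3 tilt [ 0.001 -0.    -1.   ] w 0.999 gf 0.0 ft [-0.7  0.8 -0.5]
turn -0.2 shift mm x,y,z [ 329.7 -127.   111.8]
```

```bash
H="python3 -m handwheel"
$H '[[0.087,0.033,-0.0127,0,0,0,0],[0.087,0.033,-0.0127,0,0,0,0],[0.087,0.033,-0.0127,0,0,0,0],[0.087,0.033,-0.0127,0,0,0,0],[0.087,0.033,-0.0127,0,0,0,0],[0.087,0.033,-0.0127,0,0,0,0],[0.087,0.033,-0.0127,0,0,0,0],[0.087,0.033,-0.0127,0,0,0,0],[0.087,0.033,-0.0127,0,0,0,0],[0.087,0.033,-0.0127,0,0,0,0],[0.087,0,0,0,0,0,0],[0.087,0,0,0,0,0,0]]'
$H '[[0.087,0,0,0.02,0,0,0],[0.087,0,0,0.03,0,0,0],[0.087,0,0,0.03,0,0,0],[0.087,0,0,0.02,0,0,0],[0.087,0,0,0.01,0,0,0],[0.087,0,0,0,0,0,0],[0.087,0,0,0,0,0,0]]'
python3 g.py .4198 .2408 .118 10.5
python3 -c "
from h import *
im,_=snap('scene','s2');a=cv2.resize(im[60:240,90:330],None,fx=3.3,fy=3.3);cv2.imwrite('pics/s2c.png',np.clip(a*1.5,0,255).astype(np.uint8))"
```

```text
time: 20.78
position: [0.42, 0.2406, 0.2092]
tool_rot: [2.01, 2.413, -0.0]
ft_force: [-0.3, 0.1, -0.5]
grip_width: 0.994
grip_force: 0.0
time: 21.65
position: [0.4203, 0.2412, 0.0998]
tool_rot: [2.009, 2.414, 0.002]
ft_force: [0.7, 0.8, 0.4]
grip_width: 1.0
grip_force: 0.0
t 21.65 pos [0.4203 0.2412 0.0998] yaw 10.5 tilt [ 0.001  0.    -1.   ] w 1.0 gf 0.0 ft [0.7 0.8 0.4]
turn -0.0 shift mm x,y,z [-0.3 -0.6  0.8]
```

View pics/s2c.png

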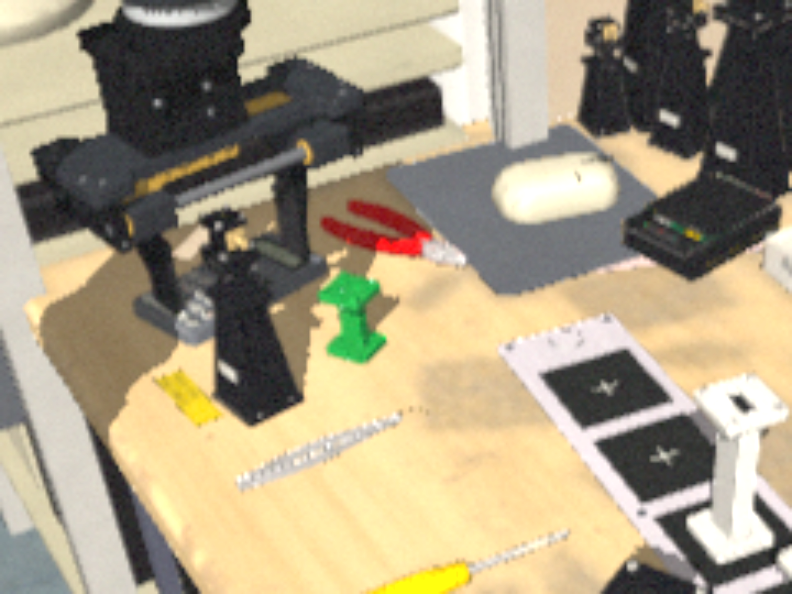

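The small horn is between the fingers (top plate at crop (225,225)), and the guide stands on its mark. Gripping.

```bash
H="python3 -m handwheel"
$H '[[0.065,0,0,0,0,0,0],[0.05,0,0,0,0,0,0],[0.042,0,0,0,0,0,0],[0.037,0,0,0,0,0,0],[0.033,0,0,0,0,0,0],[0.029,0,0,0,0,0,0],[0.02,0,0,0,0,0,0],[0.02,0,0,0,0,0,0],[0.02,0,0,0,0,0,0],[0.02,0,0,0,0,0,0]]' 20
$H '[[0.02,0,0,-0.01,0,0,0],[0.02,0,0,-0.014,0,0,0],[0.02,0,0,-0.014,0,0,0],[0.02,0,0,0,0,0,8.7],[0.02,0,0,0,0,0,8.8],[0.02,0,0,0,0,0,0],[0.02,0,0,0,0,0,0]]'
python3 g.py .6152 .025 .156 -7
```

```text
time: 22.95
position: [0.4195, 0.2412, 0.099]
tool_rot: [2.009, 2.415, -0.0]
ft_force: [-0.6, -0.8, -0.8]
grip_width: 0.319
grip_force: 20.0
time: 23.82
position: [0.4197, 0.2412, 0.1374]
tool_rot: [2.35, 2.084, 0.0]
ft_force: [0.1, 0.4, -1.8]
grip_width: 0.318
grip_force: 20.0
t 23.82 pos [0.4197 0.2412 0.1374] yaw -6.9 tilt [ 0.001 -0.    -1.   ] w 0.318 gf 20.0 ft [ 0.1  0.4 -1.8]
turn 0.1 shift mm x,y,z [-190.7  220.4    0.4]
```

```bash
H="python3 -m handwheel"
$H '[[0.02,-0.0159,0.0184,0,0,0,0],[0.02,-0.0159,0.0184,0,0,0,0],[0.02,-0.0159,0.0184,0,0,0,0],[0.02,-0.0159,0.0184,0,0,0,0],[0.02,-0.0159,0.0184,0,0,0,0],[0.02,-0.0159,0.0184,0,0,0,0],[0.02,-0.0159,0.0184,0,0,0,0],[0.02,-0.0159,0.0184,0,0,0,0],[0.02,-0.0159,0.0184,0,0,0,0],[0.02,-0.0159,0.0184,0,0,0,0],[0.02,-0.0159,0.0184,0,0,0,0],[0.02,-0.0159,0.0184,0,0,0,0]]'
$H '[[0.02,0,0,0,0,0,0],[0.02,0,0,0,0,0,0],[0.02,0,0,0.013,0,0,0],[0.02,0,0,0.008,0,0,0],[0.02,0,0,0.004,0,0,0],[0.02,0,0,0.002,0,0,0],[0.02,0,0,0,0,0,0],[0.02,0,0,0,0,0,0]]'
python3 g.py .6152 .025 .124 -7
```

```text
time: 25.32
position: [0.6165, 0.0236, 0.1369]
tool_rot: [-2.353, -2.081, 0.0]
ft_force: [-0.1, -0.1, -1.8]
grip_width: 0.318
grip_force: 20.0
time: 26.32
position: [0.6157, 0.0248, 0.1104]
tool_rot: [2.353, 2.081, 0.001]
ft_force: [-0.4, 0.2, -1.5]
grip_width: 0.316
grip_force: 20.0
t 26.32 pos [0.6157 0.0248 0.1104] yaw -7.0 tilt [ 0.001 -0.    -1.   ] w 0.316 gf 20.0 ft [-0.4  0.2 -1.5]
turn -0.0 shift mm x,y,z [ 0.1 -0.5  5.4]
```

```bash
H="python3 -m handwheel"
$H '[[0.02,0,0,0.003,0,0,0],[0.02,0,0,0.0015,0,0,0],[0.02,0,0,0.001,0,0,0],[0.02,0,0,0,0,0,0],[0.02,0,0,0,0,0,0]]'
python3 g.py .6152 .025 .124 -7
$H '[[0.035,0,0,0,0,0,0],[0.045,0,0,0,0,0,0],[0.087,0,0,0,0,0,0],[0.087,0,0,0,0,0,0],[0.087,0,0,0,0,0,0],[0.087,0,0,0,0,0,0]]'
$H '[[0.087,0,0,-0.01,0,0,0],[0.087,0,0,-0.02,0,0,0],[0.087,0,0,-0.04,0,0,0],[0.087,0,0,-0.04,0,0,0],[0.087,0,0,-0.04,0,0,0],[0.087,0,0,0,0,0,-8.5],[0.087,0,0,0,0,0,-8.5],[0.087,0,0,0,0,0,-8.5],[0.087,0,0,0,0,0,-8.5],[0.087,0,0,0,0,0,0],[0.087,0,0,0,0,0,0]]'
python3 g.py .4123 -.2322 .158 27
```

```text
time: 26.95
position: [0.6156, 0.0248, 0.105]
tool_rot: [2.353, 2.081, 0.0]
ft_force: [-1.0, -0.5, 3.4]
grip_width: 0.315
grip_force: 20.0
t 26.95 pos [0.6156 0.0248 0.105 ] yaw -7.0 tilt [ 0. -0. -1.] w 0.315 gf 20.0 ft [-1.  -0.5  3.4]
turn -0.0 shift mm x,y,z [ 0.2 -0.4 -0. ]
time: 27.7
position: [0.6154, 0.0248, 0.1045]
tool_rot: [2.353, 2.082, -0.0]
ft_force: [-0.4, -0.6, 0.2]
grip_width: 0.886
grip_force: 0.0
time: 29.08
position: [0.6156, 0.0249, 0.2554]
tool_rot: [1.645, 2.676, 0.001]
ft_force: [-0.0, 0.6, -0.1]
grip_width: 1.0
grip_force: 0.0
t 29.07 pos [0.6156 0.0249 0.2554] yaw 26.8 tilt [ 0.001 -0.    -1.   ] w 1.0 gf 0.0 ft [-0.   0.6 -0.1]
turn -0.2 shift mm x,y,z [-136.8 -297.8  116.4]
```

```bash
H="python3 -m handwheel"
$H '[[0.087,-0.0137,-0.0298,0,0,0,0],[0.087,-0.0137,-0.0298,0,0,0,0],[0.087,-0.0137,-0.0298,0,0,0,0],[0.087,-0.0137,-0.0298,0,0,0,0],[0.087,-0.0137,-0.0298,0,0,0,0],[0.087,-0.0137,-0.0298,0,0,0,0],[0.087,-0.0137,-0.0298,0,0,0,0],[0.087,-0.0137,-0.0298,0,0,0,0],[0.087,-0.0137,-0.0298,0,0,0,0],[0.087,-0.0137,-0.0298,0,0,0,0],[0.087,0,0,0,0,0,0],[0.087,0,0,0,0,0,0]]'
python3 g.py .4123 -.2322 .158 27
python3 -c "
from h import *
im,_=snap('scene','s3');a=cv2.resize(im[100:380,140:420],None,fx=2.1,fy=2.1);cv2.imwrite('pics/s3c.png',np.clip(a*1.4,0,255).astype(np.uint8))"
```

```text
time: 30.58
position: [0.4126, -0.2317, 0.2549]
tool_rot: [1.642, 2.678, 0.0]
ft_force: [-0.4, 0.0, -0.3]
grip_width: 1.001
grip_force: 0.0
t 30.57 pos [ 0.4126 -0.2317  0.2549] yaw 27.0 tilt [ 0.001 -0.    -1.   ] w 1.001 gf 0.0 ft [-0.4  0.  -0.3]
turn -0.0 shift mm x,y,z [ -0.3  -0.5 115.9]
```

View pics/s3c.png

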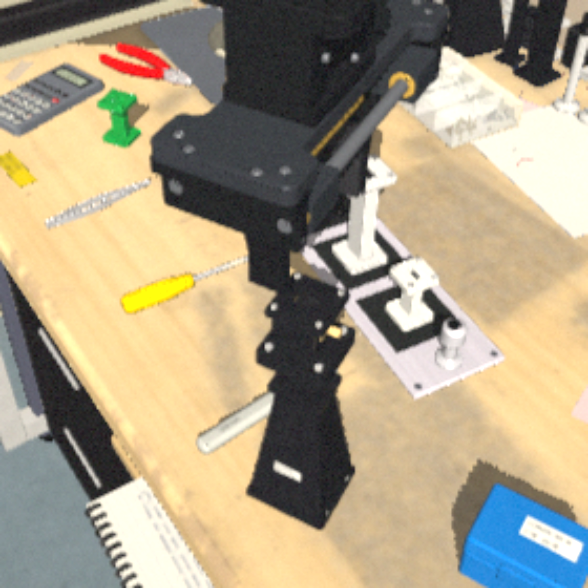

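The gripper is centred over the big horn; adapter and guide are standing on their marks.

```bash
H="python3 -m handwheel"
$H '[[0.087,0,0,0.02,0,0,0],[0.087,0,0,0.03,0,0,0],[0.087,0,0,0.03,0,0,0],[0.087,0,0,0.02,0,0,0],[0.087,0,0,0.01,0,0,0],[0.087,0,0,0.0055,0,0,0],[0.087,0,0,0,0,0,0],[0.087,0,0,0,0,0,0]]'
$H '[[0.072,0,0,0,0,0,0],[0.065,0,0,0,0,0,0],[0.06,0,0,0,0,0,0],[0.056,0,0,0,0,0,0],[0.053,0,0,0,0,0,0],[0.04,0,0,0,0,0,0],[0.04,0,0,0,0,0,0],[0.04,0,0,0,0,0,0],[0.04,0,0,0,0,0,0]]' 30
python3 g.py .4123 -.2322 .158 27
$H '[[0.04,0,0,-0.01,0,0,0],[0.04,0,0,-0.014,0,0,0],[0.04,0,0,-0.014,0,0,0],[0.04,0,0,0,0,0,8.5],[0.04,0,0,0,0,0,8.5],[0.04,0,0,0,0,0,8.5],[0.04,0,0,0,0,0,8.5],[0.04,0,0,0,0,0,0],[0.04,0,0,0,0,0,0]]'
python3 g.py .425 .1104 .196 -7
python3 g.py .6256 .1104 .196 -7
```

```text
time: 31.62
position: [0.4126, -0.2327, 0.1397]
tool_rot: [1.641, 2.678, -0.0]
ft_force: [0.3, -0.0, 0.0]
grip_width: 0.999
grip_force: 0.0
time: 32.75
position: [0.4121, -0.2325, 0.139]
tool_rot: [1.642, 2.679, -0.0]
ft_force: [0.1, 0.2, -1.0]
grip_width: 0.572
grip_force: 30.0
t 32.75 pos [ 0.4121 -0.2325  0.139 ] yaw 27.0 tilt [ 0. -0. -1.] w 0.572 gf 30.0 ft [ 0.1  0.2 -1. ]
turn -0.0 shift mm x,y,z [0.1 0.3 0. ]
time: 33.88
position: [0.4122, -0.2326, 0.1775]
tool_rot: [2.35, 2.084, -0.0]
ft_force: [0.0, 1.2, -2.2]
grip_width: 0.57
grip_force: 30.0
t 33.88 pos [ 0.4122 -0.2326  0.1775] yaw -6.9 tilt [ 0.    -0.001 -1.   ] w 0.57 gf 30.0 ft [ 0.   1.2 -2.2]
turn 0.1 shift mm x,y,z [342.  -29.1   0.5]
t 33.88 pos [ 0.4122 -0.2326  0.1775] yaw -6.9 tilt [ 0.    -0.001 -1.   ] w 0.57 gf 30.0 ft [ 0.   1.2 -2.2]
turn 0.1 shift mm x,y,z [366.5 170.    0.5]
```

```bash
H="python3 -m handwheel"
$H '[[0.04,0,0.015,0,0,0,0],[0.04,0.01,0.015,0,0,0,0],[0.04,0.02,0.005,0,0,0,0],[0.04,0.03,-0.004,0,0,0,0],[0.04,0.035,-0.005,0,0,0,0],[0.04,0.035,-0.005,0,0,0,0],[0.04,0.035,-0.005,0,0,0,0],[0.04,0.035,-0.005,0,0,0,0],[0.04,0.035,-0.005,0,0,0,0],[0.04,0.035,-0.005,0,0,0,0],[0.04,0.03,-0.002,0,0,0,0],[0.04,0.02,-0.002,0,0,0,0]]'
$H '[[0.04,0.015,0,0,0,0,0],[0.04,0.01,0,0,0,0,0],[0.04,0,0,0,0,0,0],[0.04,0,0,0,0,0,0]]'
python3 g.py .6256 .1104 .196 -7
```

```text
time: 35.38
position: [0.4481, 0.0872, 0.1773]
tool_rot: [2.348, 2.085, -0.0]
ft_force: [-0.4, -0.2, -1.9]
grip_width: 0.568
grip_force: 30.0
time: 35.88
position: [0.4511, 0.1098, 0.177]
tool_rot: [2.352, 2.082, -0.001]
ft_force: [0.1, 0.8, -2.1]
grip_width: 0.567
grip_force: 30.0
t 35.88 pos [0.4511 0.1098 0.177 ] yaw -7.0 tilt [-0.    -0.001 -1.   ] w 0.567 gf 30.0 ft [ 0.1  0.8 -2.1]
turn 0.0 shift mm x,y,z [ 21.9 173.1   0. ]
```

```bash
H="python3 -m handwheel"
$H '[[0.04,0.008,0.01,0,0,0,0],[0.04,0.0139,0.018,0,0,0,0],[0.04,0,0.02,0,0,0,0],[0.04,0,0.02,0,0,0,0],[0.04,0,0.02,0,0,0,0],[0.04,0,0.02,0,0,0,0],[0.04,0,0.02,0,0,0,0],[0.04,0,0.02,0,0,0,0],[0.04,0,0.015,0,0,0,0],[0.04,0,0.01,0,0,0,0],[0.04,0,0,0,0,0,0],[0.04,0,0,0,0,0,0]]'
$H '[[0.04,0,0,0.01,0,0,0],[0.04,0,0,0.01,0,0,0],[0.04,0,0,0.005,0,0,0],[0.04,0,0,0.003,0,0,0],[0.04,0,0,0,0,0,0],[0.04,0,0,0,0,0,0]]'
python3 g.py .6256 .1104 .164 -7
python3 -c "
from h import *
im,_=snap('scene','s4');a=cv2.resize(im[100:300,180:420],None,fx=2.5,fy=2.5);cv2.imwrite('pics/s4c.png',np.clip(a*1.4,0,255).astype(np.uint8))"
```

```text
time: 37.38
position: [0.6249, 0.1113, 0.1771]
tool_rot: [-2.352, -2.082, 0.001]
ft_force: [0.1, -0.4, -2.8]
grip_width: 0.571
grip_force: 30.0
time: 38.12
position: [0.6257, 0.111, 0.1493]
tool_rot: [2.353, 2.081, 0.001]
ft_force: [-0.4, 0.6, -1.9]
grip_width: 0.572
grip_force: 30.0
t 38.12 pos [0.6257 0.111  0.1493] yaw -7.0 tilt [ 0.  0. -1.] w 0.572 gf 30.0 ft [-0.4  0.6 -1.9]
turn -0.0 shift mm x,y,z [-0.6 -0.1  4.3]
```

View pics/s4c.png

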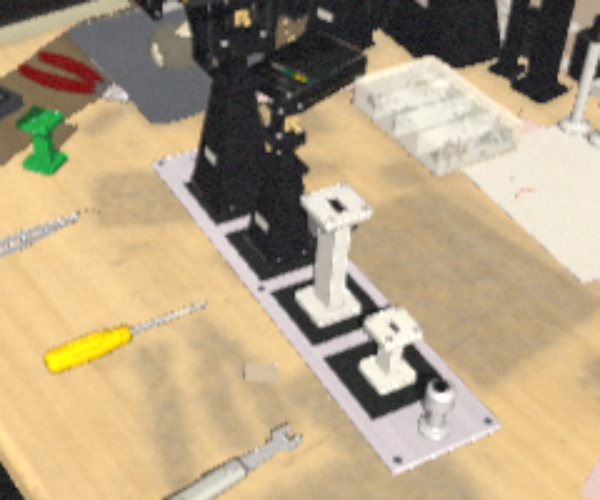

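All four are in order on their marks, the big horn just above its mark. Final lowering, release and withdrawal.

```bash
H="python3 -m handwheel"
$H '[[0.04,0,0,0.002,0,0,0],[0.04,0,0,0.0015,0,0,0],[0.04,0,0,0.0008,0,0,0],[0.04,0,0,0,0,0,0],[0.04,0,0,0,0,0,0]]'
python3 g.py .6256 .1104 .164 -7
$H '[[0.055,0,0,0,0,0,0],[0.062,0,0,0,0,0,0],[0.087,0,0,0,0,0,0],[0.087,0,0,0,0,0,0],[0.087,0,0,0,0,0,0],[0.087,0,0,0,0,0,0],[0.087,0,0,0,0,0,0]]'
$H '[[0.087,0,0,-0.01,0,0,0],[0.087,0,0,-0.02,0,0,0],[0.087,0,0,-0.03,0,0,0],[0.087,0,0,-0.03,0,0,0],[0.087,0,0,-0.03,0,0,0],[0.087,0,-0.03,0,0,0,0],[0.087,0,-0.04,0,0,0,0],[0.087,0,-0.04,0,0,0,0],[0.087,0,-0.03,0,0,0,0],[0.087,0,0,0,0,0,0],[0.087,0,0,0,0,0,0]]'
python3 - <<'E'
from m import *
for n in('top','scene'):
    im,d=snap(n,n+'9');P=cloud(n,d);z=P[...,2]
    for nm,x,y,r,lo,hi in[('ad',.5943,-.1457,.035,.053,.07),('gp',.6048,-.0604,.04,.106,.12),('hs',.6152,.025,.03,.146,.16),('hb',.6256,.1104,.045,.199,.215)]:
        q=P[(z>lo)&(z<hi)&(np.hypot(P[...,0]-x,P[...,1]-y)<r)]
        if len(q)>4:
            a=cv2.minAreaRect((q[:,:2]*1000).astype(np.float32));print(n,nm,len(q),np.round(a[0],1),np.round(a[1],1),q[:,2].mean().round(4),'target',x,y)
    if n=='top': A=cv2.resize(im[110:230,190:400],None,fx=1.9,fy=1.9)
    else: B=im[90:310,170:400]
o=np.zeros((230,640,3),np.uint8);o[:228,:399]=A;o[:220,405:635]=B
cv2.imwrite('pics/fin.png',np.clip(o*1.4,0,255).astype(np.uint8))
E
```

```text
time: 38.8
position: [0.6256, 0.1109, 0.1451]
tool_rot: [2.353, 2.081, 0.0]
ft_force: [-0.8, -0.2, 1.9]
grip_width: 0.568
grip_force: 30.0
t 38.8 pos [0.6256 0.1109 0.1451] yaw -7.0 tilt [ 0. -0. -1.] w 0.568 gf 30.0 ft [-0.8 -0.2  1.9]
turn -0.0 shift mm x,y,z [-0.5  0.   0.1]
time: 39.67
position: [0.6256, 0.1109, 0.1447]
tool_rot: [2.353, 2.081, -0.0]
ft_force: [0.1, -0.2, -1.0]
grip_width: 0.994
grip_force: 0.0
time: 41.05
position: [0.4876, 0.1275, 0.2658]
tool_rot: [2.352, 2.079, 0.001]
ft_force: [0.0, 0.0, 0.2]
grip_width: 0.995
grip_force: 0.0
top ad 246 [ 594.4 -145.4] [33.6 35.1] 0.0586 target 0.5943 -0.1457
top gp 402 [605.4 -58.5] [41.9 42.6] 0.1115 target 0.6048 -0.0604
top hs 137 [616.6  21.6] [31.3 23.5] 0.1513 target 0.6152 0.025
top hb 139 [632.5 110.8] [41.8 29.7] 0.2067 target 0.6256 0.1104
scene ad 266 [ 592.3 -147.6] [35.7 35.2] 0.0575 target 0.5943 -0.1457
scene gp 338 [602.7 -60.1] [44.2 42.9] 0.1103 target 0.6048 -0.0604
scene hs 97 [613.5  24. ] [24.3 22. ] 0.1498 target 0.6152 0.025
scene hb 240 [623.8 109. ] [44.5 40.8] 0.205 target 0.6256 0.1104
```

View pics/fin.png

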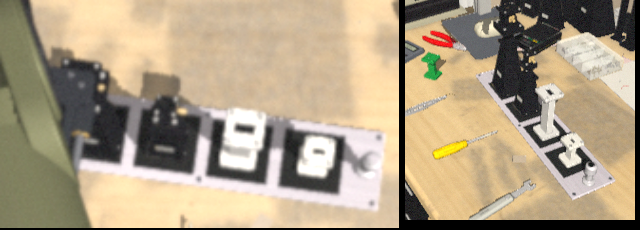

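All four stand within a few mm of their marks at the right heights, and the gripper is clear.

```bash
python3 -c "
from bench import ctrl
print(ctrl.close_job())"
```

```text
the job is handed in; nothing more can be done
None
```

The four parts stand upright and released on the board in order of height from the post: adapter, guide, small horn, big horn. By the last camera check each was within a few mm of its mark. The job was handed in at about 41 s; no verdict came back.

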